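Balm jars in order of size on the display board

ROBOT

A 7-joint arm with a two-finger parallel gripper is mounted at the origin on the work surface. World frame = base frame: x ahead of the robot, y to its left, z up, the work surface at z = 0. Lengths are in mm, angles in rad, forces in N, time in s.
With the tool pointing down it reaches from about 400 to 875 mm from the base axis. Payload 4.4 kg.
Tool frame: the origin (TCP) lies at the very end of the fingers, on their centre line; the grasp point (between the pads) lies 19 mm behind it; z points along the fingers, y is the line along which they close (so a half turn about z gives the same grasp; the last joint's range is limited). The gripper opens to 85 mm and grips with 20 to 120 N. Pads are 22 mm wide; open, the fingers measure 114 mm over their backs; the gripper's body (76 mm by 85 mm) begins 54 mm behind the grasp point. The pads swing forward as they close: fully open they stand 13 mm farther back than shut.
Start: joints at [-1.187, 0.628, 0.038, 1.517, -0.027, 0.996, -0.02], TCP at [282.59, 585.372, 231.313] pointing down, gripper open.
Joint ranges: [-3.06, 3.06], [-0.37, 2.12], [-1.25, 1.32], [0.18, 2.47], [-1.1, 4.24], [0.23, 1.98], [-2.94, 2.94]. Speed limits (rad/s): [2.57, 2.57, 3.14, 3.14, 3.14, 3.14, 3.14].

INTERFACE

Orientations are given as [roll, pitch, yaw] about the fixed x, y, z axes, in that order (R = Rz(yaw) Ry(pitch) Rx(roll)).
In Python, from cell import read_state, get_image, camera_params, finish_job gives the robot as it stands.
- The arm moves only by the tool arm_command, never from a script. Its argument "deltas" is a list of rows, each an object of numbers: "dx", "dy", "dz": the shift along the world's x, y, z in m; "yaw": the turn about the world's z in degrees; "jaw": the opening, from 0 (shut) to 1 (fully open). A call has 1 to 20 rows; each row is the pose to reach, as a shift and turn from the pose commanded when the call began; what a row does not reach only later rows make up. A row lasts 1/10 s, in which the tool goes at most 50 mm and 8.59 degrees, less where a joint would pass 70% of its speed; a pose out of reach is approached as far as the arm can. A call with a gripper value outside its range is refused whole. The fingers move at their own pace and stop on an object; the grip force is fixed at half the most. Time passes only in rows, so rows that repeat a pose let the fingers close. It gives the time, the measured TCP pose, the force, the opening and the grip force at its end, in the units of the state.
- read_state(): the state, without advancing time (a new reading comes with each control period).
- get_image(name): name is "side" or "top" or "wrist"; returns (picture, depth): 384x512x3 uint8, red, green, blue; 384x512 float32, mm along the optical axis (not along the pixel's ray), 0 where there is no reading.
- camera_params(name): a dict with "camera_matrix" (3x3 intrinsics, pixels), "extrinsics" (4x4, takes a point from camera to world coordinates). Camera axes: x right, y down, z forward; pixel columns grow to the right and rows downward; lengths in mm; the calibration is good to about 2 mm. A picture is of the moment at which its call begins: read the wrist's pose just before it. camera_params takes no time and is no camera call; for the wrist camera it gives the pose at the moment of the call.
- finish_job(): hands the job in; it is judged then, once.
The state is a dict: "clock": time; "qpos": joint angles; "qd": joint speeds; "tau": joint torques, N m; "eef_pos": TCP position; "tool_rot": TCP orientation; "force": force on the tool from outside, world axes, zero at the start; "torque": the same for the moment, N m; "width": finger opening in mm; "gripper_force": force on a finger pad.
Only numpy, scipy, OpenCV 4.12 (cv2) and the standard library are available. Lean on these libraries where they do the work, as an engineer would, in place of code of your own. Each camera call takes 0.05 s, during which the arm holds its last target. There are 200 camera calls.

TASK

Line up the four balm jars from the black mat on the wooden display board in order of size, one standing centred on each white dot: the largest on the dot next to the upright end block, and so on down to the smallest on the dot farthest from it. They are glass: keep them upright and set each one down gently on the board, do not drop it. Leave the small cardboard carton between board and mat where it lies.

Things in the scene. Friction and masses are not known exactly. Their poses are not given: they have to be found in the camera images.
- jar_a: The largest of four closed glass balm jars of the same look (amber glass, green band, gold-coloured lid): 54 mm diameter from foot to lid, 76 mm high. Loose, filled, well under 0.5 kg, standing at the start on a flat black mat, 4 mm thick, with the others in a rough two by two group (centres at least 95 mm apart). Origin at the centre of its underside, z up.
- jar_b: The second largest of four closed glass balm jars of the same look (amber glass, green band, gold-coloured lid): 48 mm diameter from foot to lid, 64 mm high. Loose, filled, well under 0.5 kg, standing at the start on a flat black mat, 4 mm thick, with the others in a rough two by two group (centres at least 95 mm apart). Origin at the centre of its underside, z up.
- jar_c: The second smallest of four closed glass balm jars of the same look (amber glass, green band, gold-coloured lid): 42 mm diameter from foot to lid, 52 mm high. Loose, filled, well under 0.5 kg, standing at the start on a flat black mat, 4 mm thick, with the others in a rough two by two group (centres at least 95 mm apart). Origin at the centre of its underside, z up.
- jar_d: The smallest of four closed glass balm jars of the same look (amber glass, green band, gold-coloured lid): 36 mm diameter from foot to lid, 40 mm high. Loose, filled, well under 0.5 kg, standing at the start on a flat black mat, 4 mm thick, with the others in a rough two by two group (centres at least 95 mm apart). Origin at the centre of its underside, z up.
- dot_1: White round paper dot, 58 mm diameter, flat on top of the wooden display board (no thickness to feel), the one next to the upright end block of the board. The four dots lie in a straight row along the board, 72 mm apart. Origin at its centre at the height of the board's top, 15 mm above the table; its x axis points along the row towards the end block.
- dot_2: White round paper dot, 58 mm diameter, flat on top of the wooden display board (no thickness to feel), the one second from the end block. The four dots lie in a straight row along the board, 72 mm apart. Origin at its centre at the height of the board's top, 15 mm above the table; its x axis points along the row towards the end block.
- dot_3: White round paper dot, 58 mm diameter, flat on top of the wooden display board (no thickness to feel), the one third from the end block. The four dots lie in a straight row along the board, 72 mm apart. Origin at its centre at the height of the board's top, 15 mm above the table; its x axis points along the row towards the end block.
- dot_4: White round paper dot, 58 mm diameter, flat on top of the wooden display board (no thickness to feel), the one farthest from the end block. The four dots lie in a straight row along the board, 72 mm apart. Origin at its centre at the height of the board's top, 15 mm above the table; its x axis points along the row towards the end block.
- board: Wooden display board fixed to the table, 320 x 110 mm and 15 mm thick, lying flat at any heading. Origin at the centre of its underside, x along its length. At its +x end stands a wooden end block, 16 mm thick, 100 mm wide, rising 50 mm above the board's top, centred 147 mm from the origin; the dots lie on its centre line at x = 91, 19, -53 and -125 mm.
- carton: Bystander: small closed cardboard carton, 45 x 60 x 40 mm high, loose, lying on the table between the board and the mat, towards the far side. Origin at the centre of its underside, its 45 mm side along x.
Not all that is in view belongs to the job. What is shaped like the jar_b but pink, purple or red is not meant.

How it is judged:
By the outcome, as a careful person would: the job done as asked, in the order asked, and still so for the second after the job is handed in, with the robot touching nothing.
It also fails if it takes over 106 s, if anything falls off the work surface, if the arm or the gripper's body presses on something with over 40 N, if the wrist force passes 120 N, or if a joint passes its speed limit or range.

## Working session

There is one attempt and no reset: what is moved stays moved. The work goes in short steps, Python scripts to look and compute and a tool call to move; the robot and the scene stay as the last step left them, time stands still between calls to the robot, and variables do not carry over. Pictures are saved under pics/ and viewed, at most 14 in all, crops included, and the job is handed in when it is done.

Besides the shell and the picture viewer there is one more tool, called after ">>>" as name(argument=value, ...), one argument or row to a line, values as JSON. arm_command: Moves the arm, as the interface text tells. Its arguments: {"type":"object","properties":{"deltas":{"type":"array"}},"required":["deltas"]}

```bash
mkdir -p pics; ls; cat > h.py <<'E'
import numpy as np, cv2
from cell import *
def grab(n,tag):
    p=camera_params(n); im,d=get_image(n); np.savez(f'{tag}.npz',im=im,d=d,K=p['camera_matrix'],T=p['extrinsics'])
    cv2.imwrite(f'pics/{tag}.png',im[:,:,::-1]); return im,d,np.array(p['camera_matrix']),np.array(p['extrinsics'])
def pts(d,K,T):
    v,u=np.indices(d.shape); X=np.stack([(u-K[0,2])/K[0,0]*d,(v-K[1,2])/K[1,1]*d,d],-1)
    return X@T[:3,:3].T+T[:3,3]
def ray(u,v,K,T,z):
    r=T[:3,:3]@np.array([(u-K[0,2])/K[0,0],(v-K[1,2])/K[1,1],1]); c=T[:3,3]
    return c+r*(z-c[2])/r[2]
E
python3 - <<'E'
from h import *
a=grab('top','t0');b=grab('side','s0')
s=read_state(); print(s); print(a[3],b[3])
cv2.imwrite('pics/both.png',cv2.resize(np.hstack([a[0],b[0]])[:,:,::-1],(800,300)))
E
```

```text
pics
{'clock': 0.1, 'qpos': array([-1.18678433,  0.62925836,  0.03845292,  1.51827521, -0.02703239,
        0.99633296, -0.01997278]), 'qd': array([-0.00221937, -0.00168514,  0.00028789, -0.00137818, -0.00014341,
        0.00095311,  0.00086226]), 'tau': array([ 2.87957162e-03, -5.64537656e+01,  1.23017795e+00, -1.93971580e+01,
        1.12052259e-02,  5.47644086e-03, -1.47080897e-05]), 'eef_pos': array([282.33550741, 584.83970636, 230.47583738]), 'tool_rot': array([-3.13983656e+00, -3.90774561e-06,  2.69178348e+00]), 'force': array([-0.35193023,  0.59031807,  0.12031761]), 'torque': array([ 0.03388087,  0.03402087, -0.01636222]), 'gripper_force': 0.0, 'width': 85.75552780440604}
[[-1.66469377e-02 -9.95744172e-01  9.06444839e-02  4.23796964e+02]
 [-9.99761499e-01  1.78584316e-02  1.25706689e-02 -3.24809751e+01]
 [-1.41359386e-02 -9.04136019e-02 -9.95803975e-01  1.17674956e+03]
 [ 0.00000000e+00  0.00000000e+00  0.00000000e+00  1.00000000e+00]] [[ 7.59918598e-01 -3.81753205e-01  5.26106657e-01  1.68178417e+02]
 [-6.49909753e-01 -4.31435466e-01  6.25684227e-01 -4.77035890e+02]
 [-1.18758880e-02 -8.17390928e-01 -5.75960966e-01  4.73639624e+02]
 [ 0.00000000e+00  0.00000000e+00  0.00000000e+00  1.00000000e+00]]
```

View pics/t0.png

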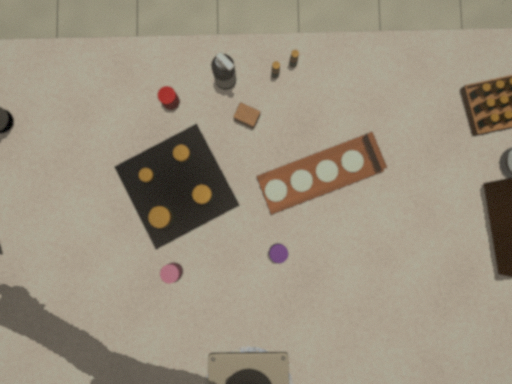

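View pics/s0.png

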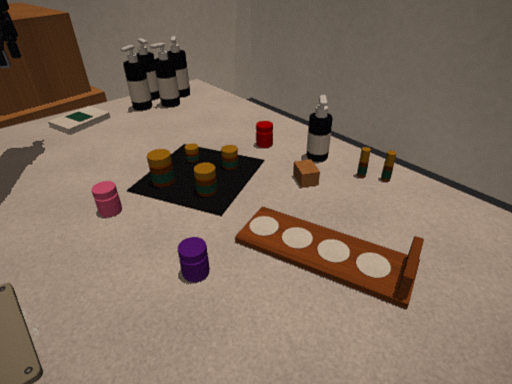

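The top view shows the jars on the mat: A (159,217), B (202,194), C (181,153), D (146,175). The dots run from (276,190) to (352,161), with the end block at (373,152) and the carton at (247,115). The side view agrees with this.

```bash
python3 - <<'E'
from h import *
for f in 'ts':
    q=np.load(f+'0.npz'); im,d,K,T=q['im'],q['d'],q['K'],q['T']; P=pts(d,K,T); print(f,K[0,0])
    hsv=cv2.cvtColor(im,cv2.COLOR_RGB2HSV)
    def comps(m,lo,hi):
        n,l,s,c=cv2.connectedComponentsWithStats(m.astype(np.uint8)); return [(c[i],s[i,4],l==i) for i in range(1,n) if lo<s[i,4]<hi]
    m=(hsv[:,:,0]>8)&(hsv[:,:,0]<30)&(hsv[:,:,1]>140)&(hsv[:,:,2]>110)
    if f=='t':
        for c,a,M in comps(m,60,900):
            z=np.median(P[M][:,2]); x=P[M]; x=x[abs(x[:,2]-z)<6]
            print('lid',c.round(1),a,'z',z.round(1),'ray',ray(*c,K,T,z)[:2].round(1),'cloud',x[:,:2].mean(0).round(1))
    m=(hsv[:,:,1]<60)&(hsv[:,:,2]>150)&(abs(P[:,:,2]-15)<6)
    for c,a,M in comps(m,200,3000): print('dot',c.round(1),a,ray(*c,K,T,15)[:2].round(1),np.median(P[M][:,2]).round(1))
    if f=='t':
        print('carton',P[108:122,240:254][abs(P[108:122,240:254,2]-40)<6].mean(0).round(1))
E
```

```text
t 443.90231630137
lid [495. 116.] 61 z 75.9 ray [ 689.9 -631.3] cloud [ 687.3 -628.7]
lid [180.7 152.2] 201 z 55.0 ray [616.6 162.2] cloud [616.6 162.4]
lid [145.2 174.2] 141 z 42.8 ray [563.  256.3] cloud [562.9 256.3]
lid [201.4 193.8] 277 z 67.2 ray [508.1 108.2] cloud [507.9 108.5]
lid [159.  216.6] 355 z 79.2 ray [452.4 212.2] cloud [452.4 212.3]
dot [352.  160.7] 363 [ 592.4 -282.9] 15.0
dot [326.5 170.5] 369 [ 567.7 -215. ] 14.9
dot [301.1 180.1] 364 [ 543.4 -147.8] 14.9
dot [275.5 190.1] 371 [518.3 -80. ] 15.1
carton [715.7  -7.5  39.1]
s 350.84131047762185
dot [263.8 225.3] 363 [518.9 -80.3] 14.5
dot [296.9 237.3] 429 [ 543.2 -147.7] 14.6
dot [333.2 250.2] 481 [ 568.1 -215.1] 14.8
dot [373.  264.5] 556 [ 592.6 -282.8] 14.8
```

>>> arm_command(
  deltas=[
    {"dx": 0.01,"dy": -0.02,"dz": 0.0,"yaw": -4,"jaw": 1},
    {"dx": 0.03,"dy": -0.06,"dz": -0.01,"yaw": -10,"jaw": 1},
    {"dx": 0.05,"dy": -0.1,"dz": -0.02,"yaw": -16,"jaw": 1},
    {"dx": 0.07,"dy": -0.14,"dz": -0.03,"yaw": -22,"jaw": 1},
    {"dx": 0.09,"dy": -0.18,"dz": -0.04,"yaw": -28,"jaw": 1},
    {"dx": 0.11,"dy": -0.22,"dz": -0.05,"yaw": -34,"jaw": 1},
    {"dx": 0.125,"dy": -0.26,"dz": -0.06,"yaw": -40,"jaw": 1},
    {"dx": 0.14,"dy": -0.3,"dz": -0.065,"yaw": -44.1,"jaw": 1},
    {"dx": 0.155,"dy": -0.34,"dz": -0.07,"yaw": -44.1,"jaw": 1},
    {"dx": 0.165,"dy": -0.36,"dz": -0.07,"yaw": -44.1,"jaw": 1},
    {"dx": 0.17,"dy": -0.373,"dz": -0.07,"yaw": -44.1,"jaw": 1},
    {"dx": 0.17,"dy": -0.373,"dz": -0.07,"yaw": -44.1,"jaw": 1},
    {"dx": 0.17,"dy": -0.373,"dz": -0.07,"yaw": -44.1,"jaw": 1},
  ],
)

```text
clock: 1.4
eef_pos: [452.1, 213.7, 161.3]
tool_rot: [-3.141, -0.001, 1.923]
force: [-0.1, 0.1, -0.2]
width: 85.5
gripper_force: 0.0
```

```bash
python3 - <<'E'
from h import *
s=read_state(); print(s['eef_pos'],np.degrees(s['tool_rot']),s['qpos'].round(2))
im,d,K,T=grab('wrist','w0'); P=pts(d,K,T); print(T.round(2))
m=(abs(P[:,:,2]-80)<4)&(np.hypot(P[:,:,0]-452,P[:,:,1]-212)<45)
x=P[m]; print(len(x), x.mean(0) if len(x) else '', x.min(0),x.max(0))
E
```

```text
[452.10325038 213.70577719 161.28065005] [-1.79993575e+02 -6.31288315e-02  1.10197638e+02] [-0.64  0.53  0.21  2.01 -0.18  0.63  0.04]
[[ 9.4000e-01  3.3000e-01  1.1000e-01  4.2458e+02]
 [ 3.4000e-01 -8.9000e-01 -3.0000e-01  2.9275e+02]
 [ 0.0000e+00  3.2000e-01 -9.5000e-01  3.0338e+02]
 [ 0.0000e+00  0.0000e+00  0.0000e+00  1.0000e+00]]
4300 [453.06387136 214.54639286  79.49595213] [426.76620542 186.46321411  76.01177876] [479.98056014 240.35269123  81.53445757]
```

View pics/w0.png

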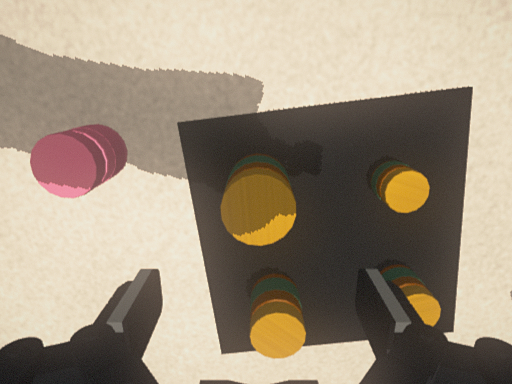

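The wrist view shows jar A's lid at about (259,200), centred between the fingers. The depth centre agrees with the top view to within about 1 mm.

>>> arm_command(
  deltas=[
    {"dx": 0.001,"dy": -0.001,"dz": -0.02,"jaw": 1},
    {"dx": 0.001,"dy": -0.001,"dz": -0.045,"jaw": 1},
    {"dx": 0.001,"dy": -0.001,"dz": -0.07,"jaw": 1},
    {"dx": 0.001,"dy": -0.001,"dz": -0.095,"jaw": 1},
    {"dx": 0.001,"dy": -0.001,"dz": -0.115,"jaw": 1},
    {"dx": 0.001,"dy": -0.001,"dz": -0.13,"jaw": 1},
    {"dx": 0.001,"dy": -0.001,"dz": -0.135,"jaw": 1},
    {"dx": 0.001,"dy": -0.001,"dz": -0.135,"jaw": 1},
    {"dx": 0.001,"dy": -0.001,"dz": -0.135,"jaw": 0.6},
    {"dx": 0.001,"dy": -0.001,"dz": -0.135,"jaw": 0.5},
    {"dx": 0.001,"dy": -0.001,"dz": -0.135,"jaw": 0.4},
    {"dx": 0.001,"dy": -0.001,"dz": -0.135,"jaw": 0.3},
    {"dx": 0.001,"dy": -0.001,"dz": -0.135,"jaw": 0.3},
    {"dx": 0.001,"dy": -0.001,"dz": -0.135,"jaw": 0.3},
    {"dx": 0.001,"dy": -0.001,"dz": -0.135,"jaw": 0.3},
  ],
)

```text
invalid input at $.deltas[0]: expected keys dx, dy, dz, yaw, jaw
```

>>> arm_command(
  deltas=[
    {"dx": 0.001,"dy": -0.001,"dz": -0.02,"yaw": 0,"jaw": 1},
    {"dx": 0.001,"dy": -0.001,"dz": -0.045,"yaw": 0,"jaw": 1},
    {"dx": 0.001,"dy": -0.001,"dz": -0.07,"yaw": 0,"jaw": 1},
    {"dx": 0.001,"dy": -0.001,"dz": -0.095,"yaw": 0,"jaw": 1},
    {"dx": 0.001,"dy": -0.001,"dz": -0.115,"yaw": 0,"jaw": 1},
    {"dx": 0.001,"dy": -0.001,"dz": -0.13,"yaw": 0,"jaw": 1},
    {"dx": 0.001,"dy": -0.001,"dz": -0.135,"yaw": 0,"jaw": 1},
    {"dx": 0.001,"dy": -0.001,"dz": -0.135,"yaw": 0,"jaw": 1},
    {"dx": 0.001,"dy": -0.001,"dz": -0.135,"yaw": 0,"jaw": 0.7},
    {"dx": 0.001,"dy": -0.001,"dz": -0.135,"yaw": 0,"jaw": 0.6},
    {"dx": 0.001,"dy": -0.001,"dz": -0.135,"yaw": 0,"jaw": 0.5},
    {"dx": 0.001,"dy": -0.001,"dz": -0.135,"yaw": 0,"jaw": 0.3},
    {"dx": 0.001,"dy": -0.001,"dz": -0.135,"yaw": 0,"jaw": 0.2},
    {"dx": 0.001,"dy": -0.001,"dz": -0.135,"yaw": 0,"jaw": 0.2},
    {"dx": 0.001,"dy": -0.001,"dz": -0.135,"yaw": 0,"jaw": 0.2},
  ],
)

```text
clock: 2.95
eef_pos: [453.8, 211.8, 27.4]
tool_rot: [3.14, -0.001, 1.922]
force: [-1.2, 0.8, 6.3]
width: 52.9
gripper_force: 62.1
```

>>> arm_command(
  deltas=[
    {"dx": 0,"dy": 0,"dz": 0.005,"yaw": 0,"jaw": 0.2},
    {"dx": 0,"dy": 0,"dz": 0.02,"yaw": 0,"jaw": 0.2},
    {"dx": 0,"dy": 0,"dz": 0.04,"yaw": 0,"jaw": 0.2},
    {"dx": 0,"dy": 0,"dz": 0.06,"yaw": 0,"jaw": 0.2},
    {"dx": 0,"dy": 0,"dz": 0.08,"yaw": 0,"jaw": 0.2},
    {"dx": 0,"dy": 0,"dz": 0.1,"yaw": 0,"jaw": 0.2},
    {"dx": 0,"dy": 0,"dz": 0.11,"yaw": 0,"jaw": 0.2},
    {"dx": 0,"dy": 0,"dz": 0.11,"yaw": 0,"jaw": 0.2},
  ],
)

```text
clock: 3.75
eef_pos: [454.4, 211.8, 137.6]
tool_rot: [3.139, -0.0, 1.922]
force: [0.3, 0.3, -2.5]
width: 53.1
gripper_force: 63.1
```

>>> arm_command(
  deltas=[
    {"dx": 0.003,"dy": -0.01,"dz": 0,"yaw": 0,"jaw": 0.2},
    {"dx": 0.008,"dy": -0.03,"dz": 0,"yaw": 0,"jaw": 0.2},
    {"dx": 0.016,"dy": -0.06,"dz": 0,"yaw": 0,"jaw": 0.2},
    {"dx": 0.025,"dy": -0.09,"dz": 0,"yaw": 0,"jaw": 0.2},
    {"dx": 0.034,"dy": -0.12,"dz": 0,"yaw": 0,"jaw": 0.2},
    {"dx": 0.042,"dy": -0.15,"dz": 0,"yaw": 0,"jaw": 0.2},
    {"dx": 0.05,"dy": -0.18,"dz": 0,"yaw": 0,"jaw": 0.2},
    {"dx": 0.059,"dy": -0.21,"dz": 0,"yaw": 0,"jaw": 0.2},
    {"dx": 0.067,"dy": -0.24,"dz": 0,"yaw": 0,"jaw": 0.2},
    {"dx": 0.076,"dy": -0.27,"dz": 0,"yaw": 0,"jaw": 0.2},
    {"dx": 0.084,"dy": -0.3,"dz": 0,"yaw": 0,"jaw": 0.2},
    {"dx": 0.092,"dy": -0.33,"dz": 0,"yaw": 0,"jaw": 0.2},
    {"dx": 0.101,"dy": -0.36,"dz": 0,"yaw": 0,"jaw": 0.2},
    {"dx": 0.11,"dy": -0.39,"dz": 0,"yaw": 0,"jaw": 0.2},
    {"dx": 0.118,"dy": -0.42,"dz": 0,"yaw": 0,"jaw": 0.2},
    {"dx": 0.127,"dy": -0.45,"dz": 0,"yaw": 0,"jaw": 0.2},
    {"dx": 0.134,"dy": -0.475,"dz": 0,"yaw": 0,"jaw": 0.2},
    {"dx": 0.138,"dy": -0.49,"dz": 0,"yaw": 0,"jaw": 0.2},
    {"dx": 0.139,"dy": -0.495,"dz": 0,"yaw": 0,"jaw": 0.2},
    {"dx": 0.139,"dy": -0.495,"dz": 0,"yaw": 0,"jaw": 0.2},
  ],
)

```text
clock: 5.75
eef_pos: [591.2, -284.5, 134.8]
tool_rot: [-3.14, -0.002, 1.92]
force: [1.1, 0.8, -2.9]
width: 52.7
gripper_force: 63.1
```

```bash
python3 - <<'E'
from h import *
s=read_state(); print(s['eef_pos'],np.degrees(s['tool_rot']),s['qpos'].round(2),s['force'],s['width'])
im,d,K,T=grab('wrist','w1'); P=pts(d,K,T); e=s['eef_pos']
hsv=cv2.cvtColor(im,cv2.COLOR_RGB2HSV)
m=(hsv[:,:,0]>8)&(hsv[:,:,0]<32)&(hsv[:,:,1]>140)&(np.hypot(P[:,:,0]-e[0],P[:,:,1]-e[1])<50)&(P[:,:,2]>e[2]+35)
x=P[m]; z=np.percentile(x[:,2],90); x=x[abs(x[:,2]-z)<5]; u=np.array([.343,-.939]);w=np.array([.939,.343])
r=x[:,:2]-e[:2]; print(len(x),z,[ (np.percentile(r@k,[1,99])) for k in (u,w)])
# top: lid and block
im,d,K,T=grab('top','t1'); hsv=cv2.cvtColor(im,cv2.COLOR_RGB2HSV)
E
```

```text
[ 591.18304018 -284.48201614  134.84215582] [-1.79885233e+02 -9.16570888e-02  1.10021697e+02] [ 0.33  0.75  0.13  1.59 -0.12  0.82  0.86] [ 1.07719399  0.78871592 -2.93603661] 52.70014042589546
14664 187.45023898052432 [array([-28.13141668,  11.85826386]), array([-22.0779492 ,  25.10052382])]
```

View pics/w1.png

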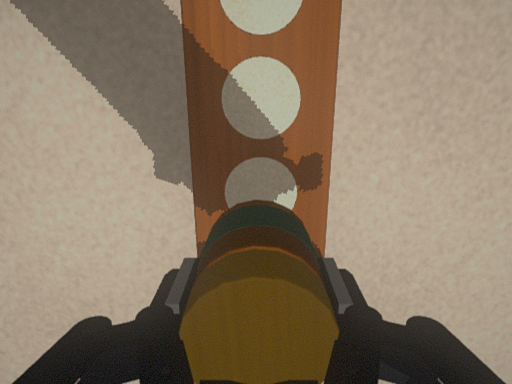

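The wrist view shows jar A held upright and centred on the row line. The visible dots are at (260,195), (261,98) and (261,5). Descending.

>>> arm_command(
  deltas=[
    {"dx": 0.001,"dy": 0.0,"dz": -0.01,"yaw": 0,"jaw": 0.2},
    {"dx": 0.002,"dy": 0.0005,"dz": -0.03,"yaw": 0,"jaw": 0.2},
    {"dx": 0.002,"dy": 0.0005,"dz": -0.05,"yaw": 0,"jaw": 0.2},
    {"dx": 0.002,"dy": 0.0005,"dz": -0.07,"yaw": 0,"jaw": 0.2},
    {"dx": 0.002,"dy": 0.0005,"dz": -0.085,"yaw": 0,"jaw": 0.2},
    {"dx": 0.002,"dy": 0.0005,"dz": -0.09,"yaw": 0,"jaw": 0.2},
    {"dx": 0.002,"dy": 0.0005,"dz": -0.092,"yaw": 0,"jaw": 0.2},
    {"dx": 0.002,"dy": 0.0005,"dz": -0.092,"yaw": 0,"jaw": 0.2},
    {"dx": 0.002,"dy": 0.0005,"dz": -0.092,"yaw": 0,"jaw": 0.2},
  ],
)

```text
clock: 6.75
eef_pos: [595.3, -283.5, 45.3]
tool_rot: [3.14, 0.001, 1.922]
force: [0.5, 0.4, -2.5]
width: 52.9
gripper_force: 63.1
```

>>> arm_command(
  deltas=[
    {"dx": -0.0015,"dy": -0.0005,"dz": -0.002,"yaw": 0,"jaw": 0.2},
    {"dx": -0.0015,"dy": -0.0005,"dz": -0.004,"yaw": 0,"jaw": 0.2},
    {"dx": -0.0015,"dy": -0.0005,"dz": -0.004,"yaw": 0,"jaw": 0.2},
    {"dx": -0.0015,"dy": -0.0005,"dz": -0.004,"yaw": 0,"jaw": 0.2},
  ],
)

```text
clock: 7.15
eef_pos: [593.1, -283.6, 40.3]
tool_rot: [3.142, -0.0, 1.922]
force: [-0.7, -0.2, -2.1]
width: 52.9
gripper_force: 63.1
```

```bash
cat >> h.py <<'E'
U=np.array([.343,-.939]);W=np.array([.939,.343])
def hand(tag):
    s=read_state(); e=s['eef_pos']; im,d,K,T=grab('wrist',tag); P=pts(d,K,T)
    hsv=cv2.cvtColor(im,cv2.COLOR_RGB2HSV)
    m=(hsv[:,:,0]>8)&(hsv[:,:,0]<32)&(hsv[:,:,1]>140)&(np.hypot(P[:,:,0]-e[0],P[:,:,1]-e[1])<50)&(P[:,:,2]>e[2])
    x=P[m]; z=np.percentile(x[:,2],90); x=x[abs(x[:,2]-z)<5]; r=x[:,:2]-e[:2]
    print('eef',e.round(1),'lid z',z.round(1),'u,w',[np.percentile(r@k,[1,99]).round(1) for k in (U,W)],'F',s['force'].round(1),s['width'].round(1)); s=read_state();print('eef',s['eef_pos'].round(1))
E
python3 -c "
from h import *
hand('w2');hand('w3')"
```

```text
Traceback (most recent call last):
  File "h.py", line 18, in hand
    print('eef',e.round(1),'lid z',z.round(1),'u,w',[np.percentile(r@k,[1,99]).round(1) for k in (U,W)],'F',s['force'].round(1),s['width'].round(1)); s=read_state();print('eef',s['eef_pos'].round(1))
                                                                                                                                ^^^^^^^^^^^^^^^^
AttributeError: 'float' object has no attribute 'round'
```

```bash
sed -i "s/s\['width'\].round(1)/round(s['width'],1)/" h.py; python3 -c "
from h import *
hand('w3')"
```

```text
eef [ 593.1 -283.7   40.3] lid z 92.9 u,w [array([-28.2,  11.8]), array([-22.2,  25. ])] F [-0.3 -0.5 -2.2] 52.8
eef [ 593.2 -283.6   40.4]
```

>>> arm_command(
  deltas=[
    {"dx": 0,"dy": 0,"dz": -0.0005,"yaw": 0,"jaw": 0.2},
    {"dx": 0,"dy": 0,"dz": -0.001,"yaw": 0,"jaw": 0.2},
    {"dx": 0,"dy": 0,"dz": -0.0015,"yaw": 0,"jaw": 0.2},
    {"dx": 0,"dy": 0,"dz": -0.0015,"yaw": 0,"jaw": 0.2},
  ],
)

```text
clock: 7.65
eef_pos: [593.0, -283.6, 38.7]
tool_rot: [-3.141, -0.0, 1.922]
force: [0.5, -1.1, -2.7]
width: 53.2
gripper_force: 63.1
```

>>> arm_command(
  deltas=[
    {"dx": 0,"dy": 0,"dz": -0.0005,"yaw": 0,"jaw": 0.2},
    {"dx": 0,"dy": 0,"dz": -0.0005,"yaw": 0,"jaw": 0.2},
  ],
)

```text
clock: 7.85
eef_pos: [593.1, -283.6, 38.5]
tool_rot: [3.141, 0.0, 1.922]
force: [-0.1, 2.0, -0.2]
width: 53.0
gripper_force: 63.4
```

>>> arm_command(
  deltas=[
    {"dx": 0,"dy": 0,"dz": -0.0005,"yaw": 0,"jaw": 0.2},
    {"dx": 0,"dy": 0,"dz": -0.0005,"yaw": 0,"jaw": 0.2},
  ],
)

```text
clock: 8.05
eef_pos: [593.1, -283.6, 38.5]
tool_rot: [3.141, 0.0, 1.922]
force: [-2.9, 1.5, 4.9]
width: 52.9
gripper_force: 63.4
```

>>> arm_command(
  deltas=[
    {"dx": 0,"dy": 0,"dz": 0,"yaw": 0,"jaw": 0.65},
    {"dx": 0,"dy": 0,"dz": 0,"yaw": 0,"jaw": 0.75},
    {"dx": 0,"dy": 0,"dz": 0,"yaw": 0,"jaw": 1},
    {"dx": 0,"dy": 0,"dz": 0,"yaw": 0,"jaw": 1},
    {"dx": 0,"dy": 0,"dz": 0,"yaw": 0,"jaw": 1},
    {"dx": 0,"dy": 0,"dz": 0.01,"yaw": 0,"jaw": 1},
    {"dx": 0,"dy": 0,"dz": 0.03,"yaw": 0,"jaw": 1},
    {"dx": 0,"dy": 0,"dz": 0.06,"yaw": 0,"jaw": 1},
    {"dx": 0,"dy": 0,"dz": 0.09,"yaw": 0,"jaw": 1},
    {"dx": 0,"dy": 0,"dz": 0.12,"yaw": 0,"jaw": 1},
    {"dx": 0,"dy": 0,"dz": 0.14,"yaw": 0,"jaw": 1},
  ],
)

```text
clock: 9.15
eef_pos: [594.0, -284.2, 181.2]
tool_rot: [3.139, 0.003, 1.922]
force: [0.6, 0.3, 0.2]
width: 85.3
gripper_force: 0.0
```

>>> arm_command(
  deltas=[
    {"dx": -0.004,"dy": 0.02,"dz": 0,"yaw": 0,"jaw": 1},
    {"dx": -0.012,"dy": 0.055,"dz": 0,"yaw": 0,"jaw": 1},
    {"dx": -0.02,"dy": 0.095,"dz": 0,"yaw": 0,"jaw": 1},
    {"dx": -0.029,"dy": 0.135,"dz": 0,"yaw": 0,"jaw": 1},
    {"dx": -0.038,"dy": 0.175,"dz": 0,"yaw": 0,"jaw": 1},
    {"dx": -0.046,"dy": 0.215,"dz": 0,"yaw": 0,"jaw": 1},
    {"dx": -0.055,"dy": 0.255,"dz": 0,"yaw": 0,"jaw": 1},
    {"dx": -0.063,"dy": 0.295,"dz": 0,"yaw": 0,"jaw": 1},
    {"dx": -0.072,"dy": 0.335,"dz": 0,"yaw": 0,"jaw": 1},
    {"dx": -0.079,"dy": 0.365,"dz": -0.01,"yaw": 0,"jaw": 1},
    {"dx": -0.083,"dy": 0.385,"dz": -0.02,"yaw": 0,"jaw": 1},
    {"dx": -0.0845,"dy": 0.392,"dz": -0.03,"yaw": 0,"jaw": 1},
    {"dx": -0.0845,"dy": 0.392,"dz": -0.03,"yaw": 0,"jaw": 1},
    {"dx": -0.0845,"dy": 0.392,"dz": -0.03,"yaw": 0,"jaw": 1},
  ],
)

```text
clock: 10.55
eef_pos: [509.0, 106.8, 148.0]
tool_rot: [-3.142, 0.001, 1.92]
force: [0.2, -0.2, -0.5]
width: 85.3
gripper_force: 0.0
```

```bash
cat >> h.py <<'E'
def lidat(tag,x0,y0,z0,cam='wrist'):
    s=read_state(); print('eef',s['eef_pos'].round(1))
    im,d,K,T=grab(cam,tag); P=pts(d,K,T); m=(abs(P[:,:,2]-z0)<4)&(np.hypot(P[:,:,0]-x0,P[:,:,1]-y0)<45); x=P[m]
    (c,r)=cv2.minEnclosingCircle(x[:,:2].astype(np.float32)); print(len(x),'circle',np.round(c,1),round(r,1),'mid',((x.min(0)+x.max(0))/2).round(1),'mean',x.mean(0).round(1))
E
python3 -c "
from h import *
lidat('w4',508,108,68)
lidat('t2',592.5,-283,91,'top')"
```

```text
eef [509.  106.8 148. ]
3464 circle [509.5 109.1] 24.0 mid [509.3 109.2  67.1] mean [508.9 110.1  67.5]
eef [509.3 106.6 148.2]
352 circle [ 591.9 -280.7] 26.8 mid [ 591.8 -280.6   90.9] mean [ 591.9 -280.7   90.3]
```

```bash
python3 - <<'E'
from h import *
for f in ['w1','w3']:
    q=np.load(f+'.npz'); im,d,K,T=q['im'],q['d'],q['K'],q['T']; hsv=cv2.cvtColor(im,cv2.COLOR_RGB2HSV); P=pts(d,K,T)
    m=((hsv[:,:,1]<70)&(abs(P[:,:,2]-15)<6)&(hsv[:,:,2]>60)).astype(np.uint8)
    n,l,s,c=cv2.connectedComponentsWithStats(m)
    for i in range(1,n):
        if s[i,4]>800:
            M=l==i; Q=np.array([ray(u,v,K,T,15)[:2] for v,u in np.argwhere(M)[::3]]); cc,r=cv2.minEnclosingCircle(Q.astype(np.float32)); print(f,s[i],np.round(cc,1),round(r,1),np.median(P[M][:,2]).round(1))
E
```

```text
w1 [ 220    0   82   35 2100] [ 547.  -155.4] 27.3 15.3
w1 [ 222   56   79   83 5071] [ 569.  -214.7] 29.1 15.3
w1 [ 225  157   72   53 2737] [ 593.5 -282.1] 28.7 15.4
w3 [  196    40   123   128 12192] [ 568.7 -214.8] 29.0 15.3
```

>>> arm_command(
  deltas=[
    {"dx": 0,"dy": 0.0025,"dz": -0.02,"yaw": 0,"jaw": 1},
    {"dx": 0,"dy": 0.0025,"dz": -0.045,"yaw": 0,"jaw": 1},
    {"dx": 0,"dy": 0.0025,"dz": -0.07,"yaw": 0,"jaw": 1},
    {"dx": 0,"dy": 0.0025,"dz": -0.095,"yaw": 0,"jaw": 1},
    {"dx": 0,"dy": 0.0025,"dz": -0.115,"yaw": 0,"jaw": 1},
    {"dx": 0,"dy": 0.0025,"dz": -0.125,"yaw": 0,"jaw": 1},
    {"dx": 0,"dy": 0.0025,"dz": -0.129,"yaw": 0,"jaw": 1},
    {"dx": 0,"dy": 0.0025,"dz": -0.129,"yaw": 0,"jaw": 0.7},
    {"dx": 0,"dy": 0.0025,"dz": -0.129,"yaw": 0,"jaw": 0.6},
    {"dx": 0,"dy": 0.0025,"dz": -0.129,"yaw": 0,"jaw": 0.5},
    {"dx": 0,"dy": 0.0025,"dz": -0.129,"yaw": 0,"jaw": 0.3},
    {"dx": 0,"dy": 0.0025,"dz": -0.129,"yaw": 0,"jaw": 0.2},
    {"dx": 0,"dy": 0.0025,"dz": -0.129,"yaw": 0,"jaw": 0.2},
    {"dx": 0,"dy": 0.0025,"dz": -0.129,"yaw": 0,"jaw": 0.2},
  ],
)

```text
clock: 12.05
eef_pos: [509.2, 110.9, 20.0]
tool_rot: [3.14, 0.0, 1.922]
force: [-1.1, 0.5, 7.0]
width: 46.9
gripper_force: 61.2
```

```bash
python3 -c "
from h import *
hand('w5')"
```

```text
eef [509.2 110.9  20. ] lid z 68.1 u,w [array([-21.8,  16.6]), array([-20.5,  23.1])] F [-1.1  0.5  7. ] 46.9
eef [509.2 110.9  20. ]
```

>>> arm_command(
  deltas=[
    {"dx": 0,"dy": 0,"dz": 0.005,"yaw": 0,"jaw": 0.2},
    {"dx": 0,"dy": 0,"dz": 0.02,"yaw": 0,"jaw": 0.2},
    {"dx": 0,"dy": 0,"dz": 0.04,"yaw": 0,"jaw": 0.2},
    {"dx": 0,"dy": 0,"dz": 0.06,"yaw": 0,"jaw": 0.2},
    {"dx": 0,"dy": 0,"dz": 0.08,"yaw": 0,"jaw": 0.2},
    {"dx": 0.002,"dy": -0.01,"dz": 0.1,"yaw": 0,"jaw": 0.2},
    {"dx": 0.005,"dy": -0.03,"dz": 0.11,"yaw": 0,"jaw": 0.2},
    {"dx": 0.011,"dy": -0.06,"dz": 0.11,"yaw": 0,"jaw": 0.2},
    {"dx": 0.016,"dy": -0.09,"dz": 0.11,"yaw": 0,"jaw": 0.2},
    {"dx": 0.022,"dy": -0.12,"dz": 0.11,"yaw": 0,"jaw": 0.2},
    {"dx": 0.027,"dy": -0.15,"dz": 0.11,"yaw": 0,"jaw": 0.2},
    {"dx": 0.033,"dy": -0.18,"dz": 0.11,"yaw": 0,"jaw": 0.2},
    {"dx": 0.038,"dy": -0.21,"dz": 0.11,"yaw": 0,"jaw": 0.2},
    {"dx": 0.044,"dy": -0.24,"dz": 0.11,"yaw": 0,"jaw": 0.2},
    {"dx": 0.049,"dy": -0.27,"dz": 0.11,"yaw": 0,"jaw": 0.2},
    {"dx": 0.054,"dy": -0.295,"dz": 0.11,"yaw": 0,"jaw": 0.2},
    {"dx": 0.057,"dy": -0.315,"dz": 0.11,"yaw": 0,"jaw": 0.2},
    {"dx": 0.059,"dy": -0.3235,"dz": 0.11,"yaw": 0,"jaw": 0.2},
    {"dx": 0.059,"dy": -0.3235,"dz": 0.11,"yaw": 0,"jaw": 0.2},
    {"dx": 0.059,"dy": -0.3235,"dz": 0.11,"yaw": 0,"jaw": 0.2},
  ],
)

```text
clock: 14.1
eef_pos: [567.4, -211.0, 128.7]
tool_rot: [-3.142, -0.002, 1.923]
force: [0.8, 0.3, -2.3]
width: 46.6
gripper_force: 61.8
```

>>> arm_command(
  deltas=[
    {"dx": 0,"dy": 0,"dz": -0.01,"yaw": 0,"jaw": 0.2},
    {"dx": 0,"dy": 0,"dz": -0.03,"yaw": 0,"jaw": 0.2},
    {"dx": 0,"dy": 0,"dz": -0.05,"yaw": 0,"jaw": 0.2},
    {"dx": 0,"dy": 0,"dz": -0.07,"yaw": 0,"jaw": 0.2},
    {"dx": 0,"dy": 0,"dz": -0.085,"yaw": 0,"jaw": 0.2},
    {"dx": 0,"dy": 0,"dz": -0.09,"yaw": 0,"jaw": 0.2},
    {"dx": 0,"dy": 0,"dz": -0.09,"yaw": 0,"jaw": 0.2},
    {"dx": 0,"dy": 0,"dz": -0.09,"yaw": 0,"jaw": 0.2},
    {"dx": 0,"dy": 0,"dz": -0.09,"yaw": 0,"jaw": 0.2},
  ],
)

```text
clock: 15.0
eef_pos: [568.3, -212.8, 39.8]
tool_rot: [3.14, 0.001, 1.922]
force: [-0.5, -0.4, -0.7]
width: 46.7
gripper_force: 61.8
```

```bash
python3 -c "
from h import *
hand('w6')"
```

```text
eef [ 568.3 -212.8   39.8] lid z 87.8 u,w [array([-21.9,  16.6]), array([-20.5,  23.1])] F [-0.5 -0.4 -0.7] 46.7
eef [ 568.3 -212.9   39.8]
```

View pics/w6.png

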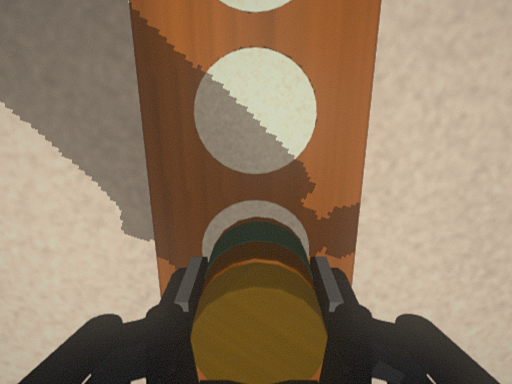

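Jar B hangs upright above dot 2: jar mid column about 258, dot mid column about 256.

>>> arm_command(
  deltas=[
    {"dx": 0,"dy": 0,"dz": -0.003,"yaw": 0,"jaw": 0.2},
    {"dx": 0,"dy": 0,"dz": -0.006,"yaw": 0,"jaw": 0.2},
    {"dx": 0,"dy": 0,"dz": -0.007,"yaw": 0,"jaw": 0.2},
    {"dx": 0,"dy": 0,"dz": -0.0075,"yaw": 0,"jaw": 0.2},
    {"dx": 0,"dy": 0,"dz": -0.008,"yaw": 0,"jaw": 0.2},
    {"dx": 0,"dy": 0,"dz": -0.0085,"yaw": 0,"jaw": 0.2},
    {"dx": 0,"dy": 0,"dz": -0.009,"yaw": 0,"jaw": 0.2},
    {"dx": 0,"dy": 0,"dz": -0.009,"yaw": 0,"jaw": 0.2},
    {"dx": 0,"dy": 0,"dz": -0.009,"yaw": 0,"jaw": 0.2},
  ],
)

```text
clock: 15.95
eef_pos: [567.4, -212.6, 31.0]
tool_rot: [-3.142, -0.0, 1.922]
force: [-3.7, 1.0, 9.1]
width: 46.5
gripper_force: 62.8
```

>>> arm_command(
  deltas=[
    {"dx": 0,"dy": 0,"dz": 0,"yaw": 0,"jaw": 0.6},
    {"dx": 0,"dy": 0,"dz": 0,"yaw": 0,"jaw": 0.7},
    {"dx": 0,"dy": 0,"dz": 0,"yaw": 0,"jaw": 1},
    {"dx": 0,"dy": 0,"dz": 0,"yaw": 0,"jaw": 1},
    {"dx": 0,"dy": 0,"dz": 0,"yaw": 0,"jaw": 1},
    {"dx": 0,"dy": 0,"dz": 0.01,"yaw": 0,"jaw": 1},
    {"dx": 0,"dy": 0,"dz": 0.03,"yaw": 0,"jaw": 1},
    {"dx": 0,"dy": 0,"dz": 0.06,"yaw": 0,"jaw": 1},
    {"dx": 0,"dy": 0,"dz": 0.09,"yaw": 0,"jaw": 1},
    {"dx": 0,"dy": 0,"dz": 0.12,"yaw": 0,"jaw": 1},
    {"dx": 0,"dy": 0,"dz": 0.13,"yaw": 0,"jaw": 1},
    {"dx": 0,"dy": 0,"dz": 0.13,"yaw": 0,"jaw": 1},
  ],
)

```text
clock: 17.15
eef_pos: [568.7, -213.0, 161.8]
tool_rot: [3.139, 0.002, 1.922]
force: [0.3, -0.6, -0.4]
width: 85.2
gripper_force: 0.0
```

>>> arm_command(
  deltas=[
    {"dx": 0.003,"dy": 0.02,"dz": 0,"yaw": 0,"jaw": 1},
    {"dx": 0.007,"dy": 0.055,"dz": 0,"yaw": 0,"jaw": 1},
    {"dx": 0.013,"dy": 0.095,"dz": 0,"yaw": 0,"jaw": 1},
    {"dx": 0.018,"dy": 0.135,"dz": 0,"yaw": 0,"jaw": 1},
    {"dx": 0.023,"dy": 0.175,"dz": 0,"yaw": 0,"jaw": 1},
    {"dx": 0.029,"dy": 0.215,"dz": 0,"yaw": 0,"jaw": 1},
    {"dx": 0.034,"dy": 0.255,"dz": 0,"yaw": 0,"jaw": 1},
    {"dx": 0.039,"dy": 0.295,"dz": 0,"yaw": 0,"jaw": 1},
    {"dx": 0.045,"dy": 0.335,"dz": -0.005,"yaw": 0,"jaw": 1},
    {"dx": 0.048,"dy": 0.36,"dz": -0.015,"yaw": 0,"jaw": 1},
    {"dx": 0.05,"dy": 0.376,"dz": -0.025,"yaw": 0,"jaw": 1},
    {"dx": 0.05,"dy": 0.376,"dz": -0.025,"yaw": 0,"jaw": 1},
    {"dx": 0.05,"dy": 0.376,"dz": -0.025,"yaw": 0,"jaw": 1},
    {"dx": 0.05,"dy": 0.376,"dz": -0.025,"yaw": 0,"jaw": 1},
  ],
)

```text
clock: 18.55
eef_pos: [617.9, 160.4, 134.9]
tool_rot: [-3.141, 0.002, 1.919]
force: [-0.9, -0.5, 0.3]
width: 85.6
gripper_force: 0.0
```

```bash
python3 -c "
from h import *
lidat('w7',617.8,163.2,56)
lidat('t3',592.5,-283,91,'top')
lidat('t4',568,-215,79,'top')"
```

```text
eef [617.9 160.4 134.9]
2678 circle [617.7 163.1] 21.0 mid [617.8 163.   55. ] mean [617.5 163.9  55.5]
eef [618.  160.6 135.2]
348 circle [ 591.8 -280.9] 26.9 mid [ 591.9 -280.8   90.8] mean [ 591.7 -280.7   90.4]
eef [618.1 161.1 135.4]
267 circle [ 571.8 -224. ] 35.3 mid [ 568.4 -224.    78.9] mean [ 568.  -214.    78.4]
```

>>> arm_command(
  deltas=[
    {"dx": -0.0005,"dy": 0,"dz": -0.02,"yaw": 0,"jaw": 1},
    {"dx": -0.0005,"dy": 0,"dz": -0.045,"yaw": 0,"jaw": 1},
    {"dx": -0.0005,"dy": 0,"dz": -0.07,"yaw": 0,"jaw": 1},
    {"dx": -0.0005,"dy": 0,"dz": -0.095,"yaw": 0,"jaw": 1},
    {"dx": -0.0005,"dy": 0,"dz": -0.11,"yaw": 0,"jaw": 1},
    {"dx": -0.0005,"dy": 0,"dz": -0.118,"yaw": 0,"jaw": 1},
    {"dx": -0.0005,"dy": 0,"dz": -0.121,"yaw": 0,"jaw": 1},
    {"dx": -0.0005,"dy": 0,"dz": -0.121,"yaw": 0,"jaw": 0.65},
    {"dx": -0.0005,"dy": 0,"dz": -0.121,"yaw": 0,"jaw": 0.55},
    {"dx": -0.0005,"dy": 0,"dz": -0.121,"yaw": 0,"jaw": 0.45},
    {"dx": -0.0005,"dy": 0,"dz": -0.121,"yaw": 0,"jaw": 0.3},
    {"dx": -0.0005,"dy": 0,"dz": -0.121,"yaw": 0,"jaw": 0.1},
    {"dx": -0.0005,"dy": 0,"dz": -0.121,"yaw": 0,"jaw": 0.1},
    {"dx": -0.0005,"dy": 0,"dz": -0.121,"yaw": 0,"jaw": 0.1},
  ],
)

```text
clock: 20.1
eef_pos: [617.9, 163.6, 15.1]
tool_rot: [3.14, 0.0, 1.922]
force: [-0.8, 0.1, 6.2]
width: 41.0
gripper_force: 60.7
```

```bash
python3 -c "
from h import *
hand('w8')"
```

```text
eef [617.9 163.6  15.1] lid z 56.0 u,w [array([-20.2,  18.2]), array([-17.9,  20.4])] F [-0.8  0.1  6.2] 41.0
eef [617.9 163.6  15. ]
```

```bash
python3 - <<'E'
from h import *
for f in ['w6']:
    q=np.load(f+'.npz'); im,d,K,T=q['im'],q['d'],q['K'],q['T']; hsv=cv2.cvtColor(im,cv2.COLOR_RGB2HSV); P=pts(d,K,T)
    m=((hsv[:,:,1]<70)&(abs(P[:,:,2]-15)<6)&(hsv[:,:,2]>60)).astype(np.uint8)
    n,l,s,c=cv2.connectedComponentsWithStats(m)
    for i in range(1,n):
        if s[i,4]>800:
            M=l==i; Q=np.array([ray(u,v,K,T,15)[:2] for v,u in np.argwhere(M)[::3]]); cc,r=cv2.minEnclosingCircle(Q.astype(np.float32)); print(f,s[i],np.round(cc,1),round(r,1),np.median(P[M][:,2]).round(1))
E
```

```text
w6 [  194    47   123   127 12051] [ 544.1 -147. ] 29.0 15.3
w6 [ 202  200  107   63 2006] [ 568.6 -214.6] 28.8 15.3
```

>>> arm_command(
  deltas=[
    {"dx": 0,"dy": 0,"dz": 0.005,"yaw": 0,"jaw": 0.1},
    {"dx": 0,"dy": 0,"dz": 0.02,"yaw": 0,"jaw": 0.1},
    {"dx": 0,"dy": 0,"dz": 0.04,"yaw": 0,"jaw": 0.1},
    {"dx": 0,"dy": 0,"dz": 0.06,"yaw": 0,"jaw": 0.1},
    {"dx": 0,"dy": 0,"dz": 0.08,"yaw": 0,"jaw": 0.1},
    {"dx": -0.002,"dy": -0.01,"dz": 0.1,"yaw": 0,"jaw": 0.1},
    {"dx": -0.007,"dy": -0.03,"dz": 0.11,"yaw": 0,"jaw": 0.1},
    {"dx": -0.014,"dy": -0.06,"dz": 0.11,"yaw": 0,"jaw": 0.1},
    {"dx": -0.021,"dy": -0.09,"dz": 0.11,"yaw": 0,"jaw": 0.1},
    {"dx": -0.028,"dy": -0.12,"dz": 0.11,"yaw": 0,"jaw": 0.1},
    {"dx": -0.035,"dy": -0.15,"dz": 0.11,"yaw": 0,"jaw": 0.1},
    {"dx": -0.042,"dy": -0.18,"dz": 0.11,"yaw": 0,"jaw": 0.1},
    {"dx": -0.049,"dy": -0.21,"dz": 0.11,"yaw": 0,"jaw": 0.1},
    {"dx": -0.057,"dy": -0.24,"dz": 0.11,"yaw": 0,"jaw": 0.1},
    {"dx": -0.064,"dy": -0.27,"dz": 0.11,"yaw": 0,"jaw": 0.1},
    {"dx": -0.07,"dy": -0.295,"dz": 0.11,"yaw": 0,"jaw": 0.1},
    {"dx": -0.073,"dy": -0.308,"dz": 0.11,"yaw": 0,"jaw": 0.1},
    {"dx": -0.0735,"dy": -0.3105,"dz": 0.1,"yaw": 0,"jaw": 0.1},
    {"dx": -0.0735,"dy": -0.3105,"dz": 0.09,"yaw": 0,"jaw": 0.1},
    {"dx": -0.0735,"dy": -0.3105,"dz": 0.08,"yaw": 0,"jaw": 0.1},
  ],
)

```text
clock: 22.15
eef_pos: [543.6, -145.1, 92.6]
tool_rot: [-3.142, -0.002, 1.924]
force: [0.4, 0.2, -1.6]
width: 40.9
gripper_force: 60.7
```

>>> arm_command(
  deltas=[
    {"dx": 0,"dy": 0,"dz": -0.02,"yaw": 0,"jaw": 0.1},
    {"dx": 0,"dy": 0,"dz": -0.04,"yaw": 0,"jaw": 0.1},
    {"dx": 0,"dy": 0,"dz": -0.055,"yaw": 0,"jaw": 0.1},
    {"dx": 0,"dy": 0,"dz": -0.06,"yaw": 0,"jaw": 0.1},
    {"dx": 0,"dy": 0,"dz": -0.06,"yaw": 0,"jaw": 0.1},
    {"dx": 0,"dy": 0,"dz": -0.06,"yaw": 0,"jaw": 0.1},
  ],
)

```text
clock: 22.75
eef_pos: [544.1, -147.0, 34.2]
tool_rot: [3.141, 0.0, 1.922]
force: [0.4, -0.4, -1.7]
width: 40.8
gripper_force: 60.7
```

```bash
python3 -c "
from h import *
hand('w9')"
```

```text
eef [ 544.1 -147.    34.2] lid z 75.1 u,w [array([-20.2,  18.9]), array([-18. ,  20.6])] F [ 0.4 -0.4 -1.7] 40.8
eef [ 544.3 -147.1   34.5]
```

>>> arm_command(
  deltas=[
    {"dx": 0,"dy": 0,"dz": -0.003,"yaw": 0,"jaw": 0.1},
    {"dx": 0,"dy": 0,"dz": -0.006,"yaw": 0,"jaw": 0.1},
    {"dx": 0,"dy": 0,"dz": -0.007,"yaw": 0,"jaw": 0.1},
    {"dx": 0,"dy": 0,"dz": -0.0075,"yaw": 0,"jaw": 0.1},
    {"dx": 0,"dy": 0,"dz": -0.008,"yaw": 0,"jaw": 0.1},
    {"dx": 0,"dy": 0,"dz": -0.0085,"yaw": 0,"jaw": 0.1},
    {"dx": 0,"dy": 0,"dz": -0.0085,"yaw": 0,"jaw": 0.1},
    {"dx": 0,"dy": 0,"dz": -0.0085,"yaw": 0,"jaw": 0.1},
  ],
)

```text
clock: 23.6
eef_pos: [543.5, -147.2, 26.0]
tool_rot: [3.141, 0.0, 1.922]
force: [-1.2, 0.4, 5.3]
width: 40.8
gripper_force: 61.3
```

>>> arm_command(
  deltas=[
    {"dx": 0,"dy": 0,"dz": 0,"yaw": 0,"jaw": 0.55},
    {"dx": 0,"dy": 0,"dz": 0,"yaw": 0,"jaw": 0.65},
    {"dx": 0,"dy": 0,"dz": 0,"yaw": 0,"jaw": 1},
    {"dx": 0,"dy": 0,"dz": 0,"yaw": 0,"jaw": 1},
    {"dx": 0,"dy": 0,"dz": 0,"yaw": 0,"jaw": 1},
    {"dx": 0,"dy": 0,"dz": 0.01,"yaw": 0,"jaw": 1},
    {"dx": 0,"dy": 0,"dz": 0.03,"yaw": 0,"jaw": 1},
    {"dx": 0,"dy": 0,"dz": 0.06,"yaw": 0,"jaw": 1},
    {"dx": 0,"dy": 0,"dz": 0.09,"yaw": 0,"jaw": 1},
    {"dx": 0,"dy": 0,"dz": 0.12,"yaw": 0,"jaw": 1},
    {"dx": 0,"dy": 0,"dz": 0.12,"yaw": 0,"jaw": 1},
  ],
)

```text
clock: 24.7
eef_pos: [546.4, -148.0, 150.0]
tool_rot: [3.134, 0.005, 1.922]
force: [1.2, -0.5, 0.4]
width: 85.3
gripper_force: 0.0
```

>>> arm_command(
  deltas=[
    {"dx": 0.001,"dy": 0.02,"dz": 0,"yaw": 0,"jaw": 1},
    {"dx": 0.003,"dy": 0.055,"dz": 0,"yaw": 0,"jaw": 1},
    {"dx": 0.005,"dy": 0.095,"dz": 0,"yaw": 0,"jaw": 1},
    {"dx": 0.007,"dy": 0.135,"dz": 0,"yaw": 0,"jaw": 1},
    {"dx": 0.009,"dy": 0.175,"dz": 0,"yaw": 0,"jaw": 1},
    {"dx": 0.011,"dy": 0.215,"dz": 0,"yaw": 0,"jaw": 1},
    {"dx": 0.013,"dy": 0.255,"dz": 0,"yaw": 0,"jaw": 1},
    {"dx": 0.015,"dy": 0.295,"dz": 0,"yaw": 0,"jaw": 1},
    {"dx": 0.017,"dy": 0.335,"dz": 0,"yaw": 0,"jaw": 1},
    {"dx": 0.018,"dy": 0.37,"dz": -0.005,"yaw": 0,"jaw": 1},
    {"dx": 0.019,"dy": 0.395,"dz": -0.015,"yaw": 0,"jaw": 1},
    {"dx": 0.02,"dy": 0.4045,"dz": -0.025,"yaw": 0,"jaw": 1},
    {"dx": 0.02,"dy": 0.4045,"dz": -0.025,"yaw": 0,"jaw": 1},
    {"dx": 0.02,"dy": 0.4045,"dz": -0.025,"yaw": 0,"jaw": 1},
    {"dx": 0.02,"dy": 0.4045,"dz": -0.025,"yaw": 0,"jaw": 1},
    {"dx": 0.02,"dy": 0.4045,"dz": -0.025,"yaw": 0,"jaw": 1},
  ],
)

```text
clock: 26.3
eef_pos: [564.3, 255.5, 120.9]
tool_rot: [3.141, 0.001, 1.92]
force: [0.4, -0.6, -0.0]
width: 85.2
gripper_force: 0.0
```

```bash
python3 -c "
from h import *
lidat('w10',564.2,257.3,44)"
```

```text
eef [564.3 255.5 120.9]
1986 circle [564.  257.1] 18.1 mid [563.7 257.1  43. ] mean [563.5 257.8  43.5]
```

>>> arm_command(
  deltas=[
    {"dx": 0,"dy": 0,"dz": -0.02,"yaw": 0,"jaw": 1},
    {"dx": 0,"dy": 0,"dz": -0.045,"yaw": 0,"jaw": 1},
    {"dx": 0,"dy": 0,"dz": -0.07,"yaw": 0,"jaw": 1},
    {"dx": 0,"dy": 0,"dz": -0.09,"yaw": 0,"jaw": 1},
    {"dx": 0,"dy": 0,"dz": -0.105,"yaw": 0,"jaw": 1},
    {"dx": 0,"dy": 0,"dz": -0.11,"yaw": 0,"jaw": 1},
    {"dx": 0,"dy": 0,"dz": -0.112,"yaw": 0,"jaw": 1},
    {"dx": 0,"dy": 0,"dz": -0.112,"yaw": 0,"jaw": 0.6},
    {"dx": 0,"dy": 0,"dz": -0.112,"yaw": 0,"jaw": 0.5},
    {"dx": 0,"dy": 0,"dz": -0.112,"yaw": 0,"jaw": 0.4},
    {"dx": 0,"dy": 0,"dz": -0.112,"yaw": 0,"jaw": 0.25},
    {"dx": 0,"dy": 0,"dz": -0.112,"yaw": 0,"jaw": 0.1},
    {"dx": 0,"dy": 0,"dz": -0.112,"yaw": 0,"jaw": 0.1},
    {"dx": 0,"dy": 0,"dz": -0.112,"yaw": 0,"jaw": 0.1},
    {"dx": 0,"dy": 0,"dz": -0.112,"yaw": 0,"jaw": 0.1},
  ],
)

```text
clock: 27.85
eef_pos: [564.2, 257.7, 9.3]
tool_rot: [3.14, -0.0, 1.922]
force: [-1.3, -0.4, 5.6]
width: 34.9
gripper_force: 59.7
```

```bash
python3 - <<'E'
from h import *
hand('w11')
q=np.load('w9.npz'); im,d,K,T=q['im'],q['d'],q['K'],q['T']; hsv=cv2.cvtColor(im,cv2.COLOR_RGB2HSV); P=pts(d,K,T)
m=((hsv[:,:,1]<70)&(abs(P[:,:,2]-15)<6)&(hsv[:,:,2]>60)).astype(np.uint8)
n,l,s,c=cv2.connectedComponentsWithStats(m)
for i in range(1,n):
    if s[i,4]>800:
        M=l==i; Q=np.array([ray(u,v,K,T,15)[:2] for v,u in np.argwhere(M)[::3]]); cc,r=cv2.minEnclosingCircle(Q.astype(np.float32)); print(s[i],np.round(cc,1),round(r,1))
E
```

```text
eef [564.2 257.7   9.3] lid z 44.0 u,w [array([-17.1,  16.2]), array([-15.1,  17.7])] F [-1.3 -0.4  5.6] 34.9
eef [564.2 257.7   9.3]
[  192    41   127   132 13021] [519.4 -79.4] 29.0
[ 201  200  110   61 2926] [ 543.9 -146.7] 28.7
```

>>> arm_command(
  deltas=[
    {"dx": 0,"dy": 0,"dz": 0.005,"yaw": 0,"jaw": 0.1},
    {"dx": 0,"dy": 0,"dz": 0.02,"yaw": 0,"jaw": 0.1},
    {"dx": 0,"dy": 0,"dz": 0.04,"yaw": 0,"jaw": 0.1},
    {"dx": 0,"dy": 0,"dz": 0.06,"yaw": 0,"jaw": 0.1},
    {"dx": 0,"dy": 0,"dz": 0.08,"yaw": 0,"jaw": 0.1},
    {"dx": -0.001,"dy": -0.01,"dz": 0.1,"yaw": 0,"jaw": 0.1},
    {"dx": -0.004,"dy": -0.03,"dz": 0.11,"yaw": 0,"jaw": 0.1},
    {"dx": -0.008,"dy": -0.06,"dz": 0.11,"yaw": 0,"jaw": 0.1},
    {"dx": -0.012,"dy": -0.09,"dz": 0.11,"yaw": 0,"jaw": 0.1},
    {"dx": -0.016,"dy": -0.12,"dz": 0.11,"yaw": 0,"jaw": 0.1},
    {"dx": -0.02,"dy": -0.15,"dz": 0.11,"yaw": 0,"jaw": 0.1},
    {"dx": -0.024,"dy": -0.18,"dz": 0.11,"yaw": 0,"jaw": 0.1},
    {"dx": -0.028,"dy": -0.21,"dz": 0.11,"yaw": 0,"jaw": 0.1},
    {"dx": -0.032,"dy": -0.24,"dz": 0.11,"yaw": 0,"jaw": 0.1},
    {"dx": -0.036,"dy": -0.27,"dz": 0.11,"yaw": 0,"jaw": 0.1},
    {"dx": -0.04,"dy": -0.3,"dz": 0.11,"yaw": 0,"jaw": 0.1},
    {"dx": -0.043,"dy": -0.323,"dz": 0.11,"yaw": 0,"jaw": 0.1},
    {"dx": -0.045,"dy": -0.3345,"dz": 0.1,"yaw": 0,"jaw": 0.1},
    {"dx": -0.045,"dy": -0.3365,"dz": 0.09,"yaw": 0,"jaw": 0.1},
    {"dx": -0.045,"dy": -0.3365,"dz": 0.08,"yaw": 0,"jaw": 0.1},
  ],
)

```text
clock: 29.9
eef_pos: [518.1, -78.6, 87.3]
tool_rot: [-3.141, -0.001, 1.922]
force: [-0.2, -0.1, -0.8]
width: 35.1
gripper_force: 59.7
```

>>> arm_command(
  deltas=[
    {"dx": 0,"dy": 0,"dz": -0.02,"yaw": 0,"jaw": 0.1},
    {"dx": 0,"dy": 0,"dz": -0.04,"yaw": 0,"jaw": 0.1},
    {"dx": 0,"dy": 0,"dz": -0.055,"yaw": 0,"jaw": 0.1},
    {"dx": 0,"dy": 0,"dz": -0.06,"yaw": 0,"jaw": 0.1},
    {"dx": 0,"dy": 0,"dz": -0.06,"yaw": 0,"jaw": 0.1},
    {"dx": 0,"dy": 0,"dz": -0.06,"yaw": 0,"jaw": 0.1},
    {"dx": 0,"dy": 0,"dz": -0.06,"yaw": 0,"jaw": 0.1},
  ],
)

```text
clock: 30.6
eef_pos: [519.2, -78.9, 28.9]
tool_rot: [3.14, 0.0, 1.923]
force: [0.5, 0.3, -0.4]
width: 34.6
gripper_force: 59.7
```

On target laterally. It now needs about 8.6 mm of descent.

>>> arm_command(
  deltas=[
    {"dx": 0,"dy": 0,"dz": -0.003,"yaw": 0,"jaw": 0.1},
    {"dx": 0,"dy": 0,"dz": -0.006,"yaw": 0,"jaw": 0.1},
    {"dx": 0,"dy": 0,"dz": -0.0075,"yaw": 0,"jaw": 0.1},
    {"dx": 0,"dy": 0,"dz": -0.008,"yaw": 0,"jaw": 0.1},
    {"dx": 0,"dy": 0,"dz": -0.0085,"yaw": 0,"jaw": 0.1},
    {"dx": 0,"dy": 0,"dz": -0.009,"yaw": 0,"jaw": 0.1},
    {"dx": 0,"dy": 0,"dz": -0.009,"yaw": 0,"jaw": 0.1},
    {"dx": 0,"dy": 0,"dz": -0.009,"yaw": 0,"jaw": 0.1},
  ],
)

```text
clock: 31.4
eef_pos: [518.4, -79.2, 20.2]
tool_rot: [3.142, -0.0, 1.922]
force: [-2.8, 0.4, 10.4]
width: 34.4
gripper_force: 60.8
```

>>> arm_command(
  deltas=[
    {"dx": 0,"dy": 0,"dz": 0,"yaw": 0,"jaw": 0.5},
    {"dx": 0,"dy": 0,"dz": 0,"yaw": 0,"jaw": 0.6},
    {"dx": 0,"dy": 0,"dz": 0,"yaw": 0,"jaw": 1},
    {"dx": 0,"dy": 0,"dz": 0,"yaw": 0,"jaw": 1},
    {"dx": 0,"dy": 0,"dz": 0,"yaw": 0,"jaw": 1},
    {"dx": 0,"dy": 0,"dz": 0.01,"yaw": 0,"jaw": 1},
    {"dx": 0,"dy": 0,"dz": 0.03,"yaw": 0,"jaw": 1},
    {"dx": 0,"dy": 0,"dz": 0.06,"yaw": 0,"jaw": 1},
    {"dx": 0,"dy": 0,"dz": 0.1,"yaw": 0,"jaw": 1},
    {"dx": 0,"dy": 0,"dz": 0.14,"yaw": 0,"jaw": 1},
    {"dx": 0,"dy": 0,"dz": 0.18,"yaw": 0,"jaw": 1},
    {"dx": 0.012,"dy": -0.035,"dz": 0.2,"yaw": 0,"jaw": 1},
    {"dx": 0.025,"dy": -0.07,"dz": 0.23,"yaw": 0,"jaw": 1},
    {"dx": 0.04,"dy": -0.11,"dz": 0.25,"yaw": 0,"jaw": 1},
    {"dx": 0.055,"dy": -0.15,"dz": 0.25,"yaw": 0,"jaw": 1},
    {"dx": 0.055,"dy": -0.15,"dz": 0.25,"yaw": 0,"jaw": 1},
    {"dx": 0.055,"dy": -0.15,"dz": 0.25,"yaw": 0,"jaw": 1},
    {"dx": 0.055,"dy": -0.15,"dz": 0.25,"yaw": 0,"jaw": 1},
  ],
)

```text
clock: 33.2
eef_pos: [573.1, -227.6, 269.2]
tool_rot: [-3.141, -0.002, 1.923]
force: [-0.5, 1.0, -0.4]
width: 85.5
gripper_force: 0.0
```

```bash
python3 - <<'E'
from h import *
print(read_state()['eef_pos'])
im,d,K,T=grab('wrist','w12'); P=pts(d,K,T); L=[(593.5,-282.1,91,'A'),(568.8,-214.7,79,'B'),(544.1,-147.0,67,'C'),(519.4,-79.4,55,'D')]
for x0,y0,z0,n in L:
    m=(abs(P[:,:,2]-z0)<5)&(np.hypot(P[:,:,0]-x0,P[:,:,1]-y0)<33)
    x=P[m].astype(np.float32)
    if len(x)>50: c,r=cv2.minEnclosingCircle(x[:,:2]); print(n,len(x),np.round(c,1),round(r,1),x.mean(0).round(1))
hsv=cv2.cvtColor(im,cv2.COLOR_RGB2HSV); m=(hsv[:,:,1]<70)&(abs(P[:,:,2]-15)<6)&(hsv[:,:,2]>60)
for x0,y0,z0,n in L:
    x=P[m&(np.hypot(P[:,:,0]-x0,P[:,:,1]-y0)<33)].astype(np.float32)
    if len(x)>50: c,r=cv2.minEnclosingCircle(x[:,:2]); print('dot',n,len(x),np.round(c,1),round(r,1))
E
```

```text
[ 573.11789906 -227.59039329  269.177271  ]Traceback (most recent call last):
  File "<stdin>", line 7, in <module>
cv2.error: OpenCV(4.12.0) /io/opencv/modules/imgproc/src/shapedescr.cpp:201: error: (-215:Assertion failed) count >= 0 && (depth == CV_32F || depth == CV_32S) in function 'minEnclosingCircle'
```

View pics/w12.png

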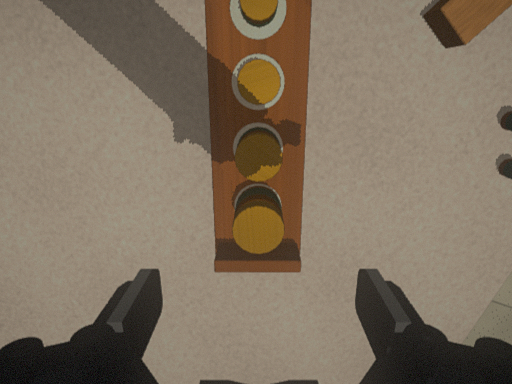

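All four jars stand upright on their dots, in order, with lids at (258,229), (259,156), (259,82) and (258,8). The carton is in view at the top right. I'll measure the centring next.

```bash
python3 - <<'E'
from h import *
L=[(593.5,-282.1,91,'A'),(568.8,-214.7,79,'B'),(544.1,-147.0,67,'C'),(519.4,-79.4,55,'D')]
grab('top','t5')
for f in ['w12','t5']:
    q=np.load(f+'.npz'); im,d,K,T=q['im'],q['d'],q['K'],q['T']; P=pts(d,K,T)
    hsv=cv2.cvtColor(im,cv2.COLOR_RGB2HSV)
    for x0,y0,z0,n in L:
        m=(abs(P[:,:,2]-z0)<5)&(np.hypot(P[:,:,0]-x0,P[:,:,1]-y0)<33)
        x=np.ascontiguousarray(P[m][:,:2],np.float32)
        if len(x)>50: c,r=cv2.minEnclosingCircle(x); print(f,n,len(x),np.round(c,1),round(r,1))
    m=(hsv[:,:,1]<70)&(abs(P[:,:,2]-15)<6)&(hsv[:,:,2]>60)
    for x0,y0,z0,n in L:
        x=np.ascontiguousarray(P[m&(np.hypot(P[:,:,0]-x0,P[:,:,1]-y0)<33)][:,:2],np.float32)
        if len(x)>50: c,r=cv2.minEnclosingCircle(x); print(f,'dot',n,len(x),np.round(c,1),round(r,1))
print('carton',P[108:122,240:254][abs(P[108:122,240:254,2]-40)<6].mean(0).round(1))
E
```

```text
w12 A 2002 [ 594.1 -281.5] 26.9
w12 B 1794 [ 569.5 -214. ] 23.9
w12 C 1551 [ 545.2 -147.4] 20.9
w12 D 658 [520.9 -82.2] 17.6
w12 dot A 83 [ 592.6 -280.1] 28.1
w12 dot B 283 [ 568.9 -214.6] 28.7
w12 dot C 684 [ 544.2 -147.1] 29.0
w12 dot D 976 [519.5 -80.2] 28.9
t5 A 104 [ 586.2 -270.1] 23.3
t5 B 284 [ 567.7 -213.3] 23.9
t5 C 208 [ 543.3 -146.7] 20.9
t5 D 148 [518.7 -78.6] 17.7
t5 dot C 116 [ 542.8 -146.7] 28.7
t5 dot D 219 [518.5 -80. ] 29.3
carton [715.9  -7.7  39.5]
```

All jars are within about 1–2 mm of their dots, and the carton hasn't moved.

```bash
python3 -c "
from cell import *
print(finish_job())"
```

```text
the job is handed in; nothing more can be done
None
```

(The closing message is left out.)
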